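# Unfasten the hasp and open the stock case

## Task

The jeweller's glazed stock case is fastened by a hasp held down by a turn-button: turn the button in line with the hasp's slot, flip the hasp off it and right over the front so that it hangs clear towards the robot, and only then raise the lid until it stands open by itself, leaning back past upright. Go gently on the glass and never force the button at its stop or the hasp, do not fling the lid or let it slam, and leave everything else on the bench where it lies.

Things in the scene. Friction and masses are not known exactly. Their poses are not given: they have to be found in the camera images.
- case: wooden stock case, fixed to the bench, 200 mm deep (its x) by 300 wide (its y) by 90 high, with the lid on top to 104 mm; origin: centre of its underside; its -x side is the front, which faces roughly towards the robot. All case coordinates below are in this frame, with the lid shut
- lid (a joint): lid, hinged on the case's far (+x) top edge; 0 shut, grows as the front edge rises, 1.57 upright, stops at 1.85. Stiff hinge (0.85 N m of friction): it stays wherever it is left. Lid about 0.65 kg. About 7 to 10 N at the handle raises it
- lid_hinge (a point): point on the lid's hinge axis (case x 100, y 0, z 92 mm); the axis is the case's y
- lid_front (a point): middle of the lid's front top edge (case x -100, y 0, z 104 mm); moves with the lid, which is a wooden frame 14 mm thick: front board 65 mm deep, other sides 25 mm, glazed between
- lid_handle (a point): middle of the straight bar of the lid's bow handle, on the front board (case x -75, y -85, z 139 mm, shut): round steel 12 mm thick, 90 mm between its posts, along the case's y, its axis 35 mm above the lid's top, 23 mm or more of free space under it; moves with the lid
- pane_middle (a point): middle of the top of the lid's glass, 110 by 250 mm (case x 20, y 0, z 103 mm, shut), flush to 1 mm with the frame's top; moves with the lid. The hasp's lip overhangs it. Glass: a push of more than 30 N breaks it
- hasp (a joint): hasp: dark steel strap 4 mm thick, 50 mm wide, hinged at its front end on top of the case's front edge; 0 lying back on the lid (its top at 110 mm), grows as its free end rises and comes over towards the front, 1.57 upright, stops at 3.6, hanging down in front. 0.12 kg, swings freely: it falls back below about 1.8 and falls over by itself beyond.
- hasp_hinge (a point): middle of the hasp's hinge axis (case x -108, y 55, z 108 mm); the axis is the case's y. A slot 60 by 22 mm, 15 to 75 mm from the hinge, fits over the turn-button. The hinge's knuckle is 10 mm thick, its top at 113 mm
- hasp_lip (a point): middle of the free edge of the hasp's lip: 133 mm from the hinge, 23 mm above the strap (about 28 mm above the glass), in case terms x 25, y 55, z 131 mm with the hasp down; moves with the hasp. 105 mm from the hinge the strap widens to a lip 84 mm wide and 36 mm long, bent up 40 degrees; over 30 N bends it
- turn (a joint): turn-button: brass bar 50 mm long, 14 wide, 16 high, standing on a stem through the hasp's slot, its underside 1.5 mm above the strap. 0 and 3.14: bar along the slot, both at a hard stop; 1.57: bar crosswise, trapping the hasp. Grows anticlockwise from above. Either way round will do, but within 0.1 of the stop it must be for the hasp to pass. Friction 0.08 N m (3 to 6 N at the bar's end); over 30 N shears it
- turn_top (a point): centre of the turn-button's top, on its axis (case x -63, y 55, z 127.5 mm); moves with the lid
- cup: black drinking cup, 84 mm across, 95 high; loose, a bystander to be left alone; origin under its middle
- apple: gilt apple paperweight, 80 mm across, 78 high; loose, a bystander to be left alone; origin under its middle
- ringstand: wooden cone for rings, foot 72 mm across, 122 high; loose, a bystander to be left alone; origin under its middle
- bowl: brass bowl, 100 mm across, 50 high; loose, a bystander to be left alone; origin under its middle
- pliers: pliers lying flat, about 155 mm long, 12 high; loose, a bystander to be left alone; origin under its middle
- penpot: white pot of pens, 74 mm across, about 155 high; loose, a bystander to be left alone; origin under its middle
- hammer: small hammer lying flat, 200 mm long; loose, a bystander to be left alone; origin under its middle

How it is judged:
On the way, in this order (a step that is already met when the one before it is completed fails the run):
1. the button lies along the slot, with hasp and lid still down ((value of joint turn below 0.15 rad or value of joint turn above 2.99 rad) and value of joint hasp below 0.3 rad and value of joint lid below 0.06 rad), for 0.1 s.
2. the hasp hangs clear in front, with the lid still shut (value of joint hasp above 2.8 rad and value of joint lid below 0.06 rad), for 0.2 s.
3. the lid is open past upright (value of joint lid above 1.6 rad), for 0.2 s.
At the end, for the whole second after the job is handed in: The lid stands still by itself past upright (lid joint above 1.6 rad), and the hasp hangs clear in front of the case (hasp joint above 2.8 rad) (value of joint lid above 1.6 rad and value of joint hasp above 2.8 rad and velocity of joint lid between -0.05 and 0.05 rad/s); the robot touches nothing.
It fails at once if the lid is raised (over 0.15 rad) while the hasp is not yet swung clear (below 2.4 rad) (value of joint lid above 0.15 rad and value of joint hasp below 2.4 rad).
It fails at once if the glass, the turn-button or the hasp's lip is pushed with more than 30 N (contact force between anything else and lid_c5 above 30 N or contact force between anything else and turn_c0 above 30 N or contact force between anything else and hasp_c4 above 30 N).
It fails at once if the lid is flung open (over 2.5 rad/s) or slams (closing over 1.5 rad/s) (velocity of joint lid above 2.5 rad/s or velocity of joint lid below -1.5 rad/s).
It fails at once if a bystander is shifted by more than 40 mm (distance of any of cup, apple, ringstand, bowl, pliers, penpot, hammer from where it was at the start of the episode above 0.04 m).
It also fails if it takes over 72 s, if anything falls off the work surface, if the arm or the gripper's body presses on something with over 40 N, if the wrist force passes 120 N, or if a joint passes its speed limit or range.

## Robot

A 7-joint arm with a two-finger parallel gripper is mounted at the origin on the work surface. World frame = base frame: x ahead of the robot, y to its left, z up, the work surface at z = 0. Lengths are in m, angles in rad, forces in N, time in s.
With the tool pointing down it reaches from about 0.4 to 0.85 m from the base axis. Payload 10.4 kg.
Tool frame: the origin (TCP) lies between the finger pads; the fingertips stand 22 mm ahead of it and the grasp point (between the pads) lies 3 mm ahead of it; z points along the fingers, y is the line along which they close (so a half turn about z gives the same grasp; the last joint's range is limited). The gripper opens to 85 mm and grips with 20 to 120 N. Pads are 22 mm wide; open, the fingers measure 114 mm over their backs; the gripper's body (76 mm by 85 mm) begins 54 mm behind the grasp point. The pads swing forward as they close: fully open they stand 13 mm farther back than shut.
Start: joints at [-1.328, 0.332, -0.065, 1.46, 0.022, 1.35, -0.088], TCP at [0.164, 0.603, 0.253] pointing down, gripper open.
Joint ranges: [-2.6, 2.6], [-0.5, 2.12], [-1.47, 1.34], [0.16, 2.42], [-1.27, 4.41], [0.06, 2.06], [-2.6, 2.6]. Speed limits (rad/s): [2.22, 2.22, 2.79, 2.79, 3.14, 3.14, 3.14].

## Interface

Orientations are given as a unit quaternion [x, y, z, w].
In Python, from workcell import manip, camera, ticket, boxes_of, outline_of gives the robot as it stands.
- The arm moves only by the tool carry_out, never from a script. Its argument "deltas" is a list of rows, each a list of 5 numbers: the shift along the tool's x, y, z as a fraction of full scale, then the turn about the tool's z as a fraction of full scale, then the opening, from -1 (shut) to 1 (fully open), so that 0 is half open. In form: [[tx, ty, tz, spin, gripper], ...]. A call has 1 to 20 rows; each row is the pose to reach, as a shift and turn from the pose commanded when the call began, along the tool's axes at that moment; what a row does not reach only later rows make up. Full scale, the value 1, is 150 mm for a shift and 30 degrees for a turn. A row lasts 1/8 s, in which the tool goes at most 62.5 mm and 10.7 degrees, less where a joint would pass 70% of its speed; a pose out of reach is approached as far as the arm can. A call with a number of a shift or a turn outside -1 to 1 is refused whole. A call with a gripper value outside its range is refused whole. The fingers move at their own pace and stop on an object; "force" is the grip in N (left out, the last holds). Time passes only in rows, so rows that repeat a pose let the fingers close. It gives the time, the measured TCP pose, the force, the opening and the grip force at its end, in the units of the state.
- manip.get_obs(): the state, without advancing time (a new reading comes with each control period).
- camera(name): name is "scene" or "top"; returns a dict with "img" (400x640x3 uint8, red, green, blue), "depth" (400x640 float32, m along the optical axis (not along the pixel's ray), 0 where there is no reading), "vertical_fov" (degrees; the focal length in pixels is half the picture's height over the tangent of half this angle, whatever the lens; pixels are square), "cx", "cy" (the principal point, pixels), "R" (3x3) and "t" (3): a world point X has camera coordinates R X + t. Camera axes: x right, y down, z forward; pixel columns grow to the right and rows downward; lengths in m; the calibration is good to about 2 mm. A picture is of the moment at which its call begins.
- ticket.hand_in(): hands the job in; it is judged then, once.
Trained networks look in a picture, given as the dict that the camera call returned (one of the last four; its "shot" number tells which), for a name from the list of things; names that differ only in an ending like _2 or _b are one class to them, and where a whole thing is asked for, a point or a joint stands for the part that bears it (a point fixed in the world has none). Each returns a list of dicts, best first, with "conf" (0 to 1); they miss things now and then, are a little off and sometimes report something else, mostly with a low value. They report only what shows in the picture. A call takes as long as a camera call.
- boxes_of(query, picture): "position" ([x, y, z] in m, in world coordinates, good to about 4 mm: the middle of the surface that is visible of it).
- outline_of(query, picture): "region" (400x640 bool, what is visible of it).
The state is a dict: "clock": time; "joint_pos": joint angles; "joint_velocities": joint speeds; "tau": joint torques, N m; "position": TCP position; "ee_rot": TCP orientation; "ft_force": force on the tool from outside, world axes, zero at the start; "torque": the same for the moment, N m; "grip_width": opening from 0.0 (shut) to 1.0 (fully open); "grasp_force": force on a finger pad.
Only numpy, scipy, OpenCV 4.12 (cv2) and the standard library are available. Lean on these libraries where they do the work, as an engineer would, in place of code of your own. Each camera call takes 0.05 s, during which the arm holds its last target. There are 200 camera calls.

## Working session

There is one attempt and no reset: what is moved stays moved. The work goes in short steps, Python scripts to look and compute and a tool call to move; the robot and the scene stay as the last step left them, time stands still between calls to the robot, and variables do not carry over. Pictures are saved under pics/ and viewed, at most 10 in all, crops included, and the job is handed in when it is done.

Besides the shell and the picture viewer there is one more tool, called after ">>>" as a command line: name --pt "numbers of a row" for each row, then --argument value for the rest. carry_out: Moves the arm, as the interface text tells. Its arguments: {"type":"object","properties":{"deltas":{"type":"array","items":{"type":"array","items":{"type":"number"}}},"force":{"type":"number"}},"required":["deltas"]}

```bash
mkdir -p pics; cat > h.py <<'E'
import numpy as np,cv2
from workcell import manip,camera,ticket,boxes_of,outline_of
from scipy.spatial.transform import Rotation as Rn
def pts(p):
    f=200/np.tan(np.radians(p["vertical_fov"])/2);d=p["depth"]
    v,u=np.mgrid[:400,:640]
    c=np.stack([(u-p["cx"])/f*d,(v-p["cy"])/f*d,d],-1)
    return (c-p["t"])@p["R"]
def proj(p,X):
    f=200/np.tan(np.radians(p["vertical_fov"])/2);c=p["R"]@np.array(X)+p["t"]
    return c[0]/c[2]*f+p["cx"],c[1]/c[2]*f+p["cy"]
def save(p,n): cv2.imwrite("pics/"+n,p["img"][:,:,::-1])
E
python3 - <<'E'
from h import *
o=manip.get_obs();print(o["position"],o["ee_rot"])
for n in("top","scene"):
    p=camera(n);save(p,n+"0.png");print(n,p["R"].round(3).tolist(),p["t"])
    for q in["case","lid_handle","lid_front","lid_hinge","pane_middle","hasp_hinge","hasp_lip","turn_top","turn","cup","apple","ringstand","bowl","pliers","penpot","hammer"]:
        print(q,[(np.round(b["position"],3).tolist(),round(b["conf"],2)) for b in boxes_of(q,p)[:2]])
E
```

```text
[0.1640842  0.60270318 0.25251341] [ 1.32500222e-01  9.91182716e-01 -7.15544572e-04 -5.32453654e-05]
top [[0.003, -0.999, 0.033], [-0.993, -0.007, -0.118], [0.118, -0.033, -0.992]] [0.04254589 0.54883248 1.03306211]
case [([0.588, 0.116, 0.105], 0.96), ([0.39, -0.002, 0.023], 0.45)]
lid_handle [([0.587, 0.1, 0.102], 0.64)]
lid_front [([0.587, 0.099, 0.102], 0.56)]
lid_hinge [([0.581, 0.118, 0.107], 0.85)]
pane_middle [([0.589, 0.1, 0.111], 0.58), ([0.579, 0.172, 0.108], 0.38)]
hasp_hinge [([0.583, 0.119, 0.104], 0.59), ([0.561, -0.117, 0.055], 0.43)]
hasp_lip [([0.578, 0.169, 0.114], 0.89)]
turn_top []
turn []
cup [([0.687, 0.363, 0.052], 0.77), ([0.561, -0.118, 0.058], 0.5)]
apple [([0.561, -0.117, 0.055], 0.59)]
ringstand [([0.569, 0.344, 0.014], 0.59), ([0.584, 0.101, 0.104], 0.42)]
bowl [([0.393, 0.0, 0.021], 0.73)]
pliers [([0.427, 0.162, 0.008], 0.84)]
penpot [([0.76, 0.047, 0.08], 0.81)]
hammer [([0.417, 0.398, 0.03], 0.84), ([0.528, 0.171, 0.128], 0.32)]
scene [[-0.739, 0.674, -0.018], [0.411, 0.429, -0.804], [-0.534, -0.601, -0.594]] [ 0.36852644 -0.14000527  1.46693911]
case [([0.619, 0.162, 0.104], 0.8)]
lid_handle [([0.608, 0.124, 0.1], 0.93), ([0.613, 0.17, 0.102], 0.74)]
lid_front [([0.603, 0.127, 0.103], 0.91)]
lid_hinge [([0.616, 0.169, 0.102], 0.57)]
pane_middle [([0.603, 0.129, 0.104], 0.88)]
hasp_hinge [([0.619, 0.168, 0.102], 0.83)]
hasp_lip [([0.573, 0.178, 0.11], 0.98)]
turn_top [([0.532, 0.174, 0.125], 0.58), ([0.619, 0.168, 0.101], 0.4)]
turn [([0.579, 0.354, 0.017], 0.52), ([0.53, 0.174, 0.126], 0.51)]
cup [([0.683, 0.351, 0.061], 0.86)]
apple [([0.581, 0.356, 0.017], 0.6), ([0.577, -0.121, 0.056], 0.57)]
ringstand [([0.58, 0.352, 0.018], 0.91)]
bowl [([0.37, -0.015, 0.04], 0.93)]
pliers [([0.441, 0.241, 0.009], 0.58)]
penpot [([0.765, 0.075, 0.079], 0.69), ([0.531, 0.173, 0.124], 0.54)]
hammer [([0.458, 0.403, 0.023], 0.77), ([0.619, 0.166, 0.104], 0.48)]
```

View pics/top0.png

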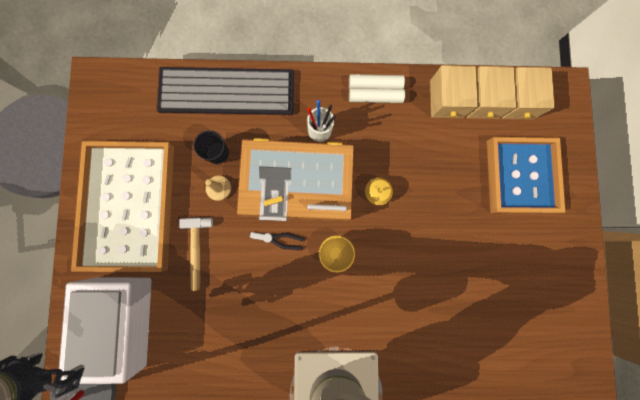

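View pics/scene0.png

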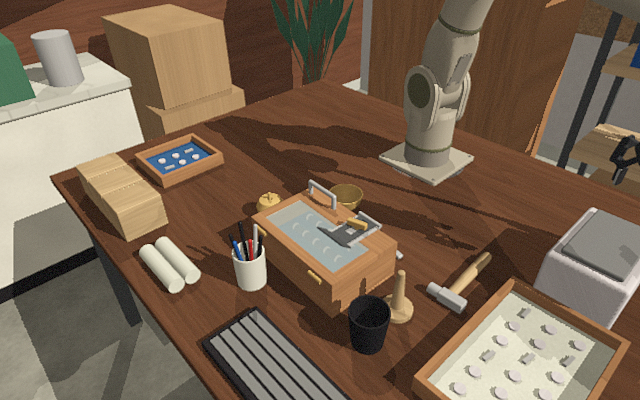

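The top view shows the case around (295,180), the hasp at (273,190) with the brass button crosswise at (273,201), and the handle at (327,208). Next I'll fit the case pose from depth.

```bash
python3 - <<'E'
from h import *
for n in("top","scene"):
    p=camera(n);X=pts(p);x,y,z=X[...,0],X[...,1],X[...,2]
    roi=(abs(x-.59)<.15)&(abs(y-.12)<.19)
    m=roi&(z>.095)&(z<.112);P=X[m][:,:2]
    k=cv2.morphologyEx(m.astype(np.uint8),cv2.MORPH_OPEN,np.ones((3,3)))
    nn,l,s,c=cv2.connectedComponentsWithStats(k);b=1+s[1:,4].argmax();P=X[(l==b)][:,:2]
    print(n,m.sum(),cv2.minAreaRect((P*1000).astype(np.float32)),np.median(X[l==b][:,2]))
    for nm,lo,hi,c0 in(("turn",.1195,.135,(.529,.173)),("handle",.13,.15,(.52,.03))):
        m=(z>lo)&(z<hi)&(np.hypot(x-c0[0],y-c0[1])<(.035 if nm=="turn" else .08))
        Q=X[m][:,:2]*1000
        if len(Q)>4: print(nm,len(Q),Q.mean(0),cv2.minAreaRect(Q.astype(np.float32)),np.median(z[m]),Rn, np.linalg.svd(Q-Q.mean(0))[2][0]) if 0 else print(nm,len(Q),Q.mean(0).round(1),cv2.minAreaRect(Q.astype(np.float32)),np.median(z[m]).round(4),np.linalg.svd(Q-Q.mean(0),full_matrices=False)[2][0].round(3))
    m=(z>.114)&(z<.135)&(np.hypot(x-.595,y-.175)<.045);Q=X[m]
    print("lip",len(Q),Q.mean(0),cv2.minAreaRect((Q[:,:2]*1000).astype(np.float32)),Q[:,2].max())
    im=cv2.resize(p["img"][110:260,200:400] if n=="top" else p["img"][160:310,220:420],(800,600),interpolation=cv2.INTER_CUBIC);cv2.imwrite("pics/c_%s.png"%n,im[:,:,::-1])
E
```

```text
top 7719 ((586.8933715820312, 116.23875427246094), (300.0964050292969, 209.23635864257812), 87.70389556884766) 0.10368879687504196
turn 108 [524.5 173.1] ((524.9409790039062, 173.5193328857422), (14.226273536682129, 49.490962982177734), 16.987550735473633) 0.1273 [-0.282  0.959]
handle 182 [506.7  34.2] ((507.0170593261719, 34.28985595703125), (97.52371215820312, 11.728644371032715), 87.72915649414062) 0.1437 [-0.038 -0.999]
lip 331 [0.60039574 0.17207317 0.12347718] ((594.1370849609375, 171.4773712158203), (81.89422607421875, 39.616783142089844), 85.10768127441406) 0.13435626355729643
scene 7265 ((589.8748779296875, 114.31132507324219), (303.9974670410156, 215.4144744873047), 87.83833312988281) 0.10393114251385066
turn 125 [530.2 174.1] ((528.599853515625, 173.17861938476562), (17.328676223754883, 48.84777069091797), 9.766556739807129) 0.1266 [-0.285  0.959]
handle 162 [513.2  37.8] ((511.8542785644531, 32.64950180053711), (100.18399810791016, 12.356843948364258), 87.3185043334961) 0.1425 [0.029 1.   ]
lip 146 [0.60703456 0.17557816 0.12617707] ((603.871337890625, 171.82611083984375), (79.94265747070312, 26.87203025817871), 88.25638580322266) 0.13440735812601318
```

View pics/c_top.png

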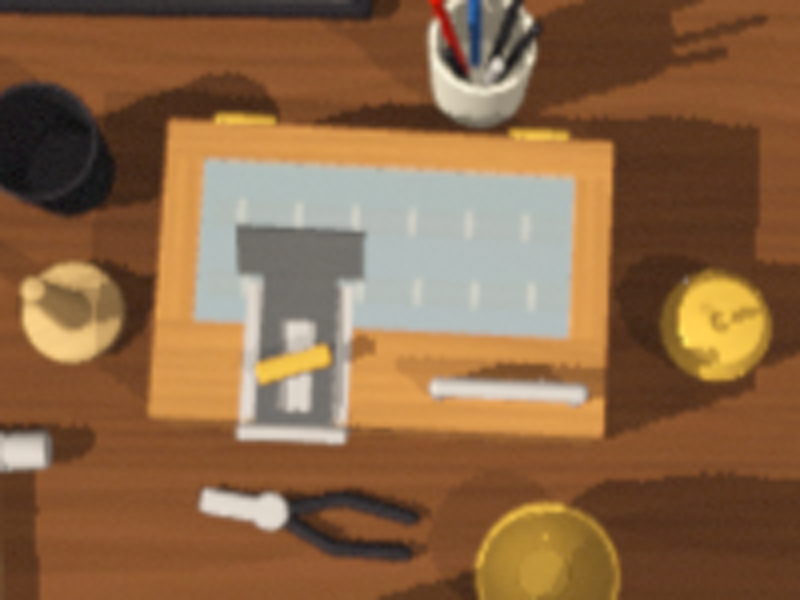

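The crop shows the case turned slightly (yaw about −2.25°). The bar lies at about 109° in case terms, so it needs about +71° anticlockwise to reach 3.14. Averaging both cameras puts the case origin at about (0.5876, 0.1157).

Plan:
1. Straddle the bar without gripping it and spin.
2. Lift the lip with closed fingers.
3. Grip the handle.

>>> carry_out --pt "-0.4 -0.3 0 0 -0.5" --pt "-0.7 -0.5 0 0 -0.5" --pt "-0.98 -0.68 0 0 -0.58" --force 20

```text
clock: 2.17
position: [0.2807, 0.4641, 0.2535]
ee_rot: [0.133, 0.991, 0.0, 0.0]
ft_force: [1.2, 0.6, -0.9]
grip_width: 0.376
grasp_force: 0.0
```

>>> carry_out --pt "-0.4 -0.3 0 0 -0.58" --pt "-0.7 -0.5 0 0 -0.58" --pt "-0.98 -0.68 0 0 -0.58"

```text
clock: 2.55
position: [0.3957, 0.3269, 0.2537]
ee_rot: [0.133, 0.991, 0.0, 0.0]
ft_force: [1.1, -0.7, -0.1]
grip_width: 0.212
grasp_force: 0.0
```

>>> carry_out --pt "-0.4 -0.3 0 0.3 -0.58" --pt "-0.7 -0.5 0 0.6 -0.58" --pt "-0.98 -0.68 0 1 -0.58" --pt "-0.98 -0.68 0 1 -0.58"

```text
clock: 3.05
position: [0.5117, 0.1875, 0.2535]
ee_rot: [0.389, 0.921, -0.0, 0.001]
ft_force: [-0.5, -0.4, 0.8]
grip_width: 0.209
grasp_force: 0.0
```

```bash
cat >> h.py <<'E'
C=np.array([.5876,.1157,0]);YAW=-2.25
def w(x,y,z): return C+Rn.from_euler("z",YAW,degrees=True).apply([x/1e3,y/1e3,z/1e3])
def case(p): return Rn.from_euler("z",-YAW,degrees=True).apply(np.array(p)-C)*1e3
def st():
    o=manip.get_obs();R=Rn.from_quat(o["ee_rot"]).as_matrix()
    ya=np.degrees(np.arctan2(R[1,1],R[0,1]))-YAW
    print("t %.2f case_mm"%o["clock"],case(o["position"]).round(1),"tooly_case_deg %.1f"%ya,"F",np.round(o["ft_force"],1),"T",np.round(o["torque"],2),"w %.3f g %.1f"%(o["grip_width"],o["grasp_force"]),"j",np.round(o["joint_pos"],2),"tilt",R[:,2].round(3))
    return o,R,ya
def go(x,y,z,ang=None):
    o,R,ya=st();d=R.T@(w(x,y,z)-o["position"])/.15
    print("need",d.round(3),"spin",None if ang is None else round(-(((ang-ya)+90)%180-90)/30,3))
E
python3 -c "
from h import *
go(-63,55,180,18.6)"
```

```text
t 3.05 case_mm [-78.6  68.7 253.5] tooly_case_deg 46.4 F [-0.5 -0.4  0.8] T [0.1  0.08 0.02] w 0.209 g 0.0 j [-0.75  0.15  0.35  1.69 -0.05  1.31  0.38] tilt [ 0.001 -0.001 -1.   ]
need [-0.138  0.006  0.49 ] spin 0.928
```

>>> carry_out --pt "-0.14 0.005 0.2 0.35 -0.58" --pt "-0.14 0.005 0.4 0.7 -0.58" --pt "-0.14 0.005 0.49 0.93 -0.58" --pt "-0.14 0.005 0.49 0.93 -0.58"

```text
clock: 3.55
position: [0.5237, 0.1782, 0.1789]
ee_rot: [0.595, 0.804, -0.001, -0.001]
ft_force: [0.8, 1.0, 0.6]
grip_width: 0.213
grasp_force: 0.0
```

```bash
python3 - <<'E'
from h import *
go(-63,55,140,18.6)
for n in("top","scene"):
    p=camera(n);u,v=map(int,proj(p,w(-63,55,128)))
    im=cv2.resize(p["img"][v-50:v+40,u-60:u+60],(800,600),interpolation=cv2.INTER_CUBIC);cv2.imwrite("pics/d_%s.png"%n,im[:,:,::-1])
E
```

```text
t 3.55 case_mm [-66.3  59.9 178.9] tooly_case_deg 19.3 F [0.8 1.  0.6] T [ 0.02 -0.02 -0.  ] w 0.213 g 0.0 j [-0.76  0.23  0.4   1.77 -0.1   1.16 -0.03] tilt [-0.002 -0.001 -1.   ]
need [-0.038  0.011  0.259] spin 0.022
```

View pics/d_scene.png

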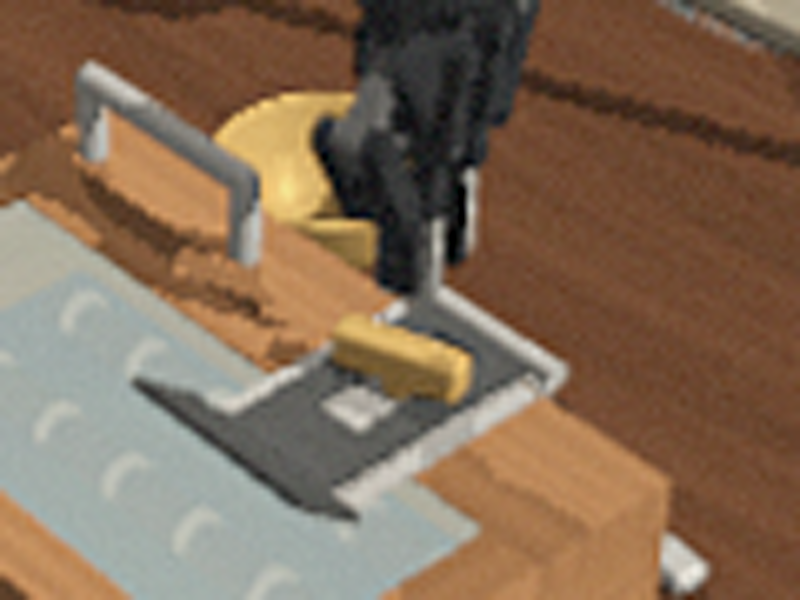

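The gripper is above the button with the finger gap lined up roughly with the bar. I'll open slightly, centre and descend.

>>> carry_out --pt "-0.038 0.011 0 0.02 -0.4" --pt "-0.038 0.011 0.1 0.02 -0.4" --pt "-0.038 0.011 0.2 0.02 -0.4" --pt "-0.038 0.011 0.28 0.02 -0.4" --pt "-0.038 0.011 0.28 0.02 -0.4"

```text
clock: 4.28
position: [0.5271, 0.1724, 0.1364]
ee_rot: [0.6, 0.8, -0.001, -0.001]
ft_force: [-0.2, -1.2, 0.3]
grip_width: 0.298
grasp_force: 0.0
```

```bash
python3 - <<'E'
from h import *
go(-63,55,137,18.6)
for n in("scene",):
    p=camera(n);u,v=map(int,proj(p,w(-63,55,128)))
    im=cv2.resize(p["img"][v-50:v+40,u-60:u+60],(800,600),interpolation=cv2.INTER_CUBIC);cv2.imwrite("pics/e_%s.png"%n,im[:,:,::-1])
E
```

```text
t 4.28 case_mm [-62.7  54.3 136.4] tooly_case_deg 18.5 F [-0.2 -1.2  0.3] T [-0.    0.03  0.02] w 0.298 g 0.0 j [-0.74  0.28  0.4   1.81 -0.12  1.08 -0.01] tilt [-0.002 -0.001 -1.   ]
need [ 0.005 -0.001 -0.004] spin -0.002
```

View pics/e_scene.png

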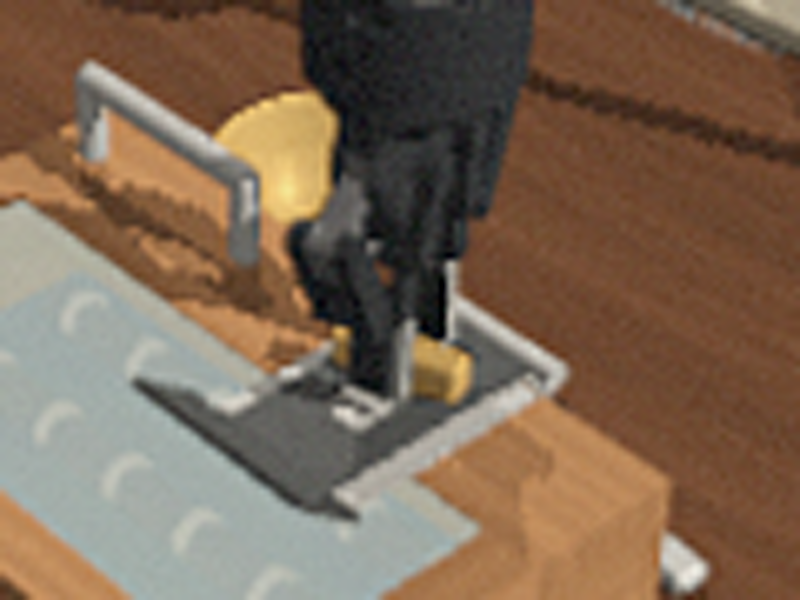

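The fingers straddle the bar cleanly with no contact force. I'll narrow the gap and spin anticlockwise.

>>> carry_out --pt "0.005 0 0 0 -0.6" --pt "0.005 0 0 0 -0.6" --pt "0.005 0 0 -0.15 -0.6" --pt "0.005 0 0 -0.3 -0.6" --pt "0.005 0 0 -0.5 -0.6" --pt "0.005 0 0 -0.7 -0.6" --pt "0.005 0 0 -0.85 -0.6" --pt "0.005 0 0 -1 -0.6"

```text
clock: 5.32
position: [0.5271, 0.1735, 0.138]
ee_rot: [0.371, 0.929, -0.0, -0.001]
ft_force: [-4.7, 0.1, 2.6]
grip_width: 0.198
grasp_force: 2.8
```

>>> carry_out --pt "0 0 0 -0.2 -0.6" --pt "0 0 0 -0.4 -0.6" --pt "0 0 0 -0.6 -0.6" --pt "0 0 0 -0.8 -0.6" --pt "0 0 0 -1 -0.6" --pt "0 0 0 -1 -0.6"

```text
clock: 6.08
position: [0.5271, 0.173, 0.1379]
ee_rot: [0.119, 0.993, -0.0, -0.001]
ft_force: [-4.2, -1.4, 1.2]
grip_width: 0.2
grasp_force: 1.4
```

```bash
python3 -c "
from h import *
go(-63,55,137,90)"
```

```text
t 6.08 case_mm [-62.7  54.9 137.9] tooly_case_deg 78.6 F [-4.2 -1.4  1.2] T [-0.39  0.62 -0.06] w 0.200 g 1.4 j [-0.61  0.27  0.25  1.8  -0.08  1.08  0.99] tilt [-0.001 -0.    -1.   ]
need [0.002 0.    0.006] spin -0.381
```

>>> carry_out --pt "0 0 0 -0.15 -0.6" --pt "0 0 0 -0.3 -0.6" --pt "0 0 0 -0.38 -0.6" --pt "0 0 0 -0.38 -0.6"

```text
clock: 6.58
position: [0.5273, 0.1729, 0.1378]
ee_rot: [0.021, 1.0, -0.0, -0.0]
ft_force: [-1.9, -4.9, 1.3]
grip_width: 0.198
grasp_force: 2.0
```

```bash
python3 - <<'E'
from h import *
st()
for n in("top","scene"):
    p=camera(n);X=pts(p);i=p["img"].astype(int)
    m=(np.linalg.norm(X[...,:2]-w(-63,55,0)[:2],axis=-1)<.032)&(X[...,2]>.114)&(X[...,2]<.131)&(i[...,0]>i[...,2]*1.6)&(i[...,0]>90)
    Q=X[m][:,:2]
    if len(Q)>5:
        d=np.linalg.svd(Q-Q.mean(0),full_matrices=False)[2][0];print(n,len(Q),case([*Q.mean(0),0]).round(1),"ang",np.degrees(np.arctan2(d[1],d[0]))-YAW)
E
```

```text
t 6.58 case_mm [-62.5  54.8 137.8] tooly_case_deg 89.8 F [-1.9 -4.9  1.3] T [-0.68  0.71 -0.08] w 0.198 g 2.0 j [-0.59  0.27  0.22  1.8  -0.07  1.08  1.18] tilt [-0.001 -0.    -1.   ]
scene 71 [-47.6  54.1   0. ] ang -7.319347133166609
```

>>> carry_out --pt "0 0 0 -0.08 -0.6" --pt "0 0 0 -0.15 -0.6" --pt "0 0 0 -0.15 -0.6"

```text
clock: 7.05
position: [0.5275, 0.1728, 0.1377]
ee_rot: [-0.018, 1.0, -0.0, -0.0]
ft_force: [-4.2, -3.0, 1.0]
grip_width: 0.202
grasp_force: 2.2
```

```bash
cat > b.py <<'E'
from h import *
st()
for n in("top","scene"):
    p=camera(n);X=pts(p);i=p["img"].astype(int)
    m=(np.linalg.norm(X[...,:2]-w(-63,55,0)[:2],axis=-1)<.032)&(X[...,2]>.114)&(X[...,2]<.131)&(i[...,0]>i[...,2]*1.6)&(i[...,0]>90)
    Q=X[m][:,:2]
    if len(Q)>5:
        d=np.linalg.svd(Q-Q.mean(0),full_matrices=False)[2][0];print(n,len(Q),case([*Q.mean(0),0]).round(1),"ang",np.degrees(np.arctan2(d[1],d[0]))-YAW)
E
python3 b.py
```

```text
t 7.05 case_mm [-62.3  54.7 137.7] tooly_case_deg 94.4 F [-4.2 -3.   1. ] T [-0.81  0.8  -0.04] w 0.202 g 2.2 j [-0.58  0.27  0.21  1.8  -0.06  1.08  1.26] tilt [-0.    -0.001 -1.   ]
scene 69 [-46.4  55.1   0. ] ang 10.894677388339549
```

>>> carry_out --pt "0 0 0 -0.06 -0.6" --pt "0 0 0 -0.1 -0.6" --pt "0 0 0 -0.1 -0.6"

```text
clock: 7.52
position: [0.5275, 0.1728, 0.1377]
ee_rot: [-0.044, 0.999, -0.0, -0.0]
ft_force: [-4.2, -3.8, 0.5]
grip_width: 0.2
grasp_force: 2.3
```

```bash
python3 b.py
```

```text
t 7.53 case_mm [-62.3  54.7 137.7] tooly_case_deg 97.3 F [-4.2 -3.8  0.5] T [-0.83  0.72 -0.09] w 0.200 g 2.3 j [-0.58  0.27  0.21  1.8  -0.06  1.08  1.31] tilt [-0.    -0.001 -1.   ]
scene 71 [-46.2  56.3   0. ] ang 7.202589362307828
```

>>> carry_out --pt "0 0 0 0.24 -0.5" --pt "0 0 -0.1 0.24 -0.4" --pt "0 0 -0.3 0.24 -0.4" --pt "-0.5 0 -0.5 0.24 -0.4" --pt "-0.9 0 -0.5 0.24 -0.5" --pt "-0.9 0 -0.5 0.24 -0.5"

```text
clock: 8.38
position: [0.665, 0.1857, 0.2134]
ee_rot: [0.017, 1.0, -0.0, 0.001]
ft_force: [-0.3, 0.3, 1.1]
grip_width: 0.252
grasp_force: 0.0
```

```bash
python3 - <<'E'
from h import *
st()
for n in("top","scene"):
    p=camera(n);X=pts(p);z=X[...,2];near=np.linalg.norm(X[...,:2]-w(-63,55,0)[:2],axis=-1)<.035
    u,v=map(int,proj(p,w(-63,55,128)))
    im=cv2.resize(p["img"][v-45:v+45,u-60:u+60],(800,600),interpolation=cv2.INTER_CUBIC);cv2.imwrite("pics/f_%s.png"%n,im[:,:,::-1])
    for lo in(.119,.1235):
        Q=X[near&(z>lo)&(z<.131)][:,:2]
        if len(Q)<5: continue
        d=np.linalg.svd(Q-Q.mean(0),full_matrices=False)[2][0];r=cv2.minAreaRect((Q*1e3).astype(np.float32))
        print(n,len(Q),case([*Q.mean(0),0]).round(1),"ang",(np.degrees(np.arctan2(d[1],d[0]))-YAW),r)
E
```

```text
t 8.38 case_mm [ 74.6  72.9 213.4] tooly_case_deg 90.4 F [-0.3  0.3  1.1] T [-0.    0.06  0.  ] w 0.252 g 0.0 j [-0.52  0.5   0.26  1.33 -0.13  1.32  1.28] tilt [ 0.002 -0.    -1.   ]
scene 119 [-59.1  56.2   0. ] ang -3.029016870501949 ((529.4207153320312, 173.01373291015625), (15.118485450744629, 49.83085250854492), 86.47872924804688)
scene 91 [-60.1  55.6   0. ] ang -1.9896228346182072 ((529.4207153320312, 173.01373291015625), (15.118485450744629, 49.83085250854492), 86.47872924804688)
```

View pics/f_scene.png

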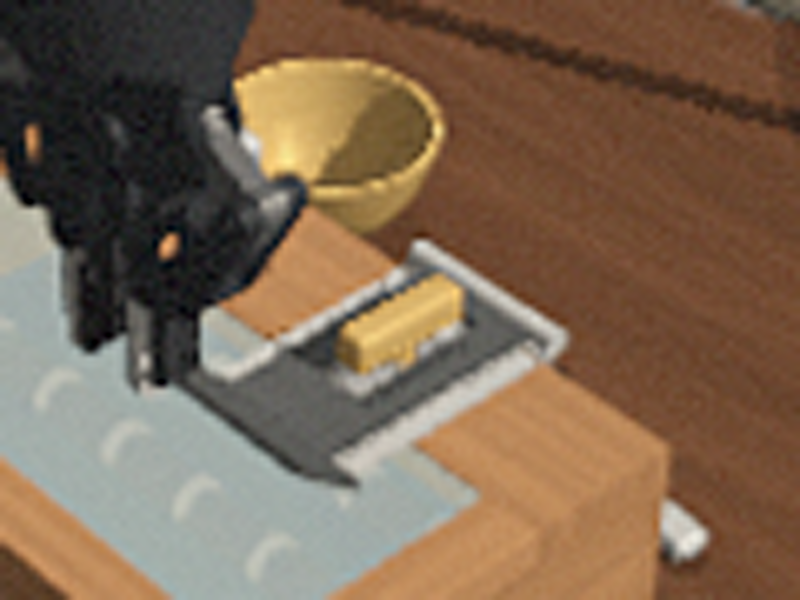

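The bar looks nearly in line, at about −2 to −3° from the stop. I'll give it one more gentle nudge for margin.

```bash
python3 -c "
from h import *
go(-63,55,137,92)"
```

```text
t 8.47 case_mm [ 73.3  72.8 213.2] tooly_case_deg 90.3 F [-0.5  0.4 -0.3] T [-0.03  0.02 -0.  ] w 0.245 g 0.0 j [-0.52  0.5   0.26  1.34 -0.13  1.32  1.28] tilt [ 0.001 -0.    -1.   ]
need [ 0.91  -0.114  0.507] spin -0.056
```

>>> carry_out --pt "0.4 -0.05 0 0 -0.4" --pt "0.8 -0.1 0.1 -0.05 -0.4" --pt "0.91 -0.114 0.2 -0.05 -0.4" --pt "0.91 -0.114 0.3 -0.05 -0.4" --pt "0.91 -0.114 0.4 -0.05 -0.4" --pt "0.91 -0.114 0.5 -0.05 -0.4" --pt "0.91 -0.114 0.5 -0.05 -0.6" --pt "0.91 -0.114 0.5 -0.05 -0.6" --pt "0.91 -0.114 0.5 -0.2 -0.6" --pt "0.91 -0.114 0.5 -0.25 -0.6" --pt "0.91 -0.114 0.5 -0.25 -0.6"

```text
clock: 9.85
position: [0.5253, 0.1729, 0.1381]
ee_rot: [-0.047, 0.999, -0.0, 0.0]
ft_force: [-2.1, -2.3, 1.8]
grip_width: 0.201
grasp_force: 2.1
```

```bash
python3 -c "
from h import *
go(-63,55,137,99)"
```

```text
t 9.85 case_mm [-64.5  54.7 138.1] tooly_case_deg 97.6 F [-2.1 -2.3  1.8] T [-0.6   0.43 -0.12] w 0.201 g 2.1 j [-0.59  0.27  0.22  1.8  -0.07  1.08  1.32] tilt [ 0. -0. -1.]
need [-0.01   0.001  0.008] spin -0.045
```

>>> carry_out --pt "0 0 0 -0.05 -0.6" --pt "0 0 0 -0.1 -0.6" --pt "0 0 0 -0.1 -0.6"

```text
clock: 10.22
position: [0.5251, 0.1728, 0.138]
ee_rot: [-0.074, 0.997, -0.0, -0.0]
ft_force: [-2.4, -4.6, 4.5]
grip_width: 0.201
grasp_force: 9.3
```

```bash
python3 b.py
```

```text
t 10.22 case_mm [-64.7  54.6 138. ] tooly_case_deg 100.7 F [-2.4 -4.6  4.5] T [-0.95  0.63 -0.33] w 0.201 g 9.3 j [-0.58  0.27  0.21  1.8  -0.06  1.08  1.37] tilt [-0. -0. -1.]
scene 80 [-48.   56.4   0. ] ang 9.268931448170635
```

The torque rose to 0.33 N m with a pad force of 9 N, so the button is at its stop. Backing off.

>>> carry_out --pt "0 0 0 0.2 -0.55" --pt "0 0 0 0.36 -0.4" --pt "0 0 -0.15 0.36 -0.4" --pt "0 0 -0.35 0.36 -0.6" --pt "0 0 -0.35 0.36 -1" --pt "0 0 -0.35 0.36 -1"

```text
clock: 11.08
position: [0.5249, 0.1737, 0.1898]
ee_rot: [0.02, 1.0, 0.0, -0.0]
ft_force: [-0.2, -1.0, -0.1]
grip_width: 0.002
grasp_force: 0.0
```

```bash
python3 -c "
from h import *
go(46,55,192,90)"
```

```text
t 11.07 case_mm [-64.9  55.5 189.8] tooly_case_deg 90.0 F [-0.2 -1.  -0.1] T [-0.   -0.02  0.03] w 0.002 g 0.0 j [-0.61  0.22  0.24  1.75 -0.06  1.18  1.18] tilt [-0.  0. -1.]
need [-0.739 -0.003 -0.014] spin -0.001
```

>>> carry_out --pt "-0.35 0 0 0 -1" --pt "-0.7 0 0 0 -1" --pt "-0.75 0 0 0 -1" --pt "-0.75 0 0.15 0 -1" --pt "-0.75 0 0.35 0 -1" --pt "-0.75 0 0.35 0 -1"

```text
clock: 11.82
position: [0.6352, 0.1687, 0.1348]
ee_rot: [0.02, 1.0, -0.001, -0.003]
ft_force: [-0.2, 0.1, 0.4]
grip_width: 0.002
grasp_force: 0.0
```

```bash
python3 - <<'E'
from h import *
go(40,55,136,90)
for n in("top","scene"):
    p=camera(n);X=pts(p);z=X[...,2];near=np.linalg.norm(X[...,:2]-w(-63,55,0)[:2],axis=-1)<.035
    Q=X[near&(z>.1235)&(z<.131)][:,:2]
    if len(Q)>5: print(n,len(Q),cv2.minAreaRect((Q*1e3).astype(np.float32)))
    if n=="scene":
        u,v=map(int,proj(p,w(0,55,128)))
        im=cv2.resize(p["img"][v-45:v+45,u-60:u+60],(800,600),interpolation=cv2.INTER_CUBIC);cv2.imwrite("pics/g.png",im[:,:,::-1])
E
```

```text
t 11.82 case_mm [ 45.5  54.8 134.8] tooly_case_deg 90.0 F [-0.2  0.1  0.4] T [-0.01 -0.02 -0.04] w 0.002 g 0.0 j [-0.52  0.49  0.26  1.51 -0.14  1.16  1.3 ] tilt [-0.005 -0.001 -1.   ]
need [ 0.037  0.001 -0.008] spin -0.001
scene 94 ((527.8199462890625, 172.8404541015625), (14.905869483947754, 50.39021682739258), 86.85028839111328)
```

View pics/g.png

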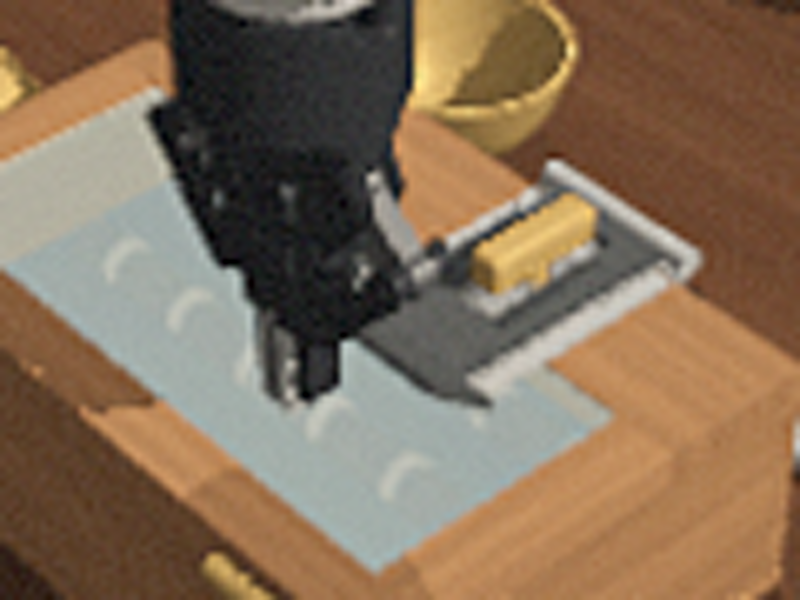

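The fingers stand just behind the lip with the tip above the glass. I'll creep into contact.

>>> carry_out --pt "0.03 0 0 0 -1" --pt "0.045 0 0 0 -1" --pt "0.05 0 0 0 -1"

```text
clock: 12.3
position: [0.6299, 0.1692, 0.1384]
ee_rot: [0.02, 1.0, 0.0, 0.0]
ft_force: [0.9, 0.7, -0.1]
grip_width: 0.002
grasp_force: 0.0
```

>>> carry_out --pt "0.007 0 0 0 -1" --pt "0.013 0 0 0 -1" --pt "0.013 0 0 0 -1"

```text
clock: 12.68
position: [0.628, 0.1691, 0.1378]
ee_rot: [0.02, 1.0, 0.0, -0.0]
ft_force: [0.8, -0.2, -1.1]
grip_width: -0.0
grasp_force: 0.0
```

```bash
python3 -c "
from h import *
go(36,55,136,90)"
```

```text
t 12.68 case_mm [ 38.3  54.9 137.8] tooly_case_deg 89.9 F [ 0.8 -0.2 -1.1] T [-0.02  0.    0.02] w -0.000 g 0.0 j [-0.53  0.47  0.26  1.54 -0.13  1.15  1.29] tilt [-0.  0. -1.]
need [0.015 0.001 0.012] spin -0.003
```

>>> carry_out --pt "0.007 0 0 0 -1" --pt "0.013 0 0 0 -1" --pt "0.013 0 0 0 -1"

```text
clock: 13.05
position: [0.6268, 0.1691, 0.1382]
ee_rot: [0.02, 1.0, 0.0, 0.001]
ft_force: [6.6, 0.1, -1.3]
grip_width: 0.0
grasp_force: 2.5
```

>>> carry_out --pt "0.005 0 0 0 -1" --pt "0.01 0 0 0 -1" --pt "0.01 0 0 0 -1"

```text
clock: 13.42
position: [0.6264, 0.1691, 0.1389]
ee_rot: [0.021, 1.0, 0.0, 0.002]
ft_force: [9.2, 0.6, 0.9]
grip_width: 0.003
grasp_force: 4.6
```

Contact at about 9 N. Now lift along the lip's arc.

>>> carry_out --pt "0.004 0 -0.025 0 -1" --pt "0.008 0 -0.05 0 -1" --pt "0.016 0 -0.08 0 -1" --pt "0.026 0 -0.115 0 -1" --pt "0.04 0 -0.152 0 -1"

```text
clock: 14.05
position: [0.6204, 0.1693, 0.162]
ee_rot: [0.021, 1.0, 0.0, 0.002]
ft_force: [9.2, 0.3, 2.3]
grip_width: 0.002
grasp_force: 4.4
```

```bash
cat > l.py <<'E'
from h import *
st()
p=camera("scene");X=pts(p);z=X[...,2]
c=(X-C)@Rn.from_euler("z",YAW,degrees=True).as_matrix()*1e3
m=outline_of("hasp_lip",p)
if m:
    r=m[0]["region"]&(p["depth"]>0);q=c[r];q=q[(abs(q[:,1]-55)<46)]
    print("conf",m[0]["conf"],len(q),"zmax pct",np.percentile(q[:,2],[50,90,98]).round(1))
    k=q[(q[:,2]>np.percentile(q[:,2],90))];print("top",k.mean(0).round(1),"ang",np.degrees(np.arctan2(k[:,2].mean()-108,k[:,0].mean()+108))-10)
E
python3 l.py
```

```text
t 14.05 case_mm [ 30.6  54.8 162. ] tooly_case_deg 89.9 F [9.2 0.3 2.3] T [ 0.06 -1.79 -0.08] w 0.002 g 4.4 j [-0.54  0.43  0.27  1.54 -0.12  1.18  1.28] tilt [ 0.004  0.001 -1.   ]
conf 0.81 445 zmax pct [122.6 129.3 155.7]
top [  4.7  73.4 143.6] ang 7.553505016926547
```

It stays in contact with steady force, so the hasp is rising. Continue.

>>> carry_out --pt "0.014 0 -0.037 0 -1" --pt "0.03 0 -0.073 0 -1" --pt "0.046 0 -0.108 0 -1" --pt "0.064 0 -0.143 0 -1" --pt "0.085 0 -0.176 0 -1" --pt "0.106 0 -0.209 0 -1" --pt "0.13 0 -0.24 0 -1" --pt "0.153 0 -0.272 0 -1"

```text
clock: 15.15
position: [0.597, 0.1702, 0.203]
ee_rot: [0.021, 1.0, 0.0, 0.002]
ft_force: [6.1, -0.5, 4.3]
grip_width: 0.001
grasp_force: 3.1
```

```bash
python3 l.py
```

```text
t 15.15 case_mm [  7.3  54.9 203. ] tooly_case_deg 89.9 F [ 6.1 -0.5  4.3] T [-0.15 -1.21  0.02] w 0.001 g 3.1 j [-0.57  0.35  0.27  1.56 -0.1   1.24  1.25] tilt [ 0.004  0.001 -1.   ]
conf 0.65 293 zmax pct [145.9 192.9 196.8]
top [ -4.7  82.3 195.3] ang 30.20322193980268
```

>>> carry_out --pt "0.06 0 -0.05 0 -1" --pt "0.12 0 -0.1 0 -1" --pt "0.18 0 -0.14 0 -1" --pt "0.24 0 -0.17 0 -1" --pt "0.3 0 -0.2 0 -1" --pt "0.355 0 -0.225 0 -1"

```text
clock: 16.0
position: [0.5417, 0.1726, 0.2353]
ee_rot: [0.02, 1.0, -0.0, -0.0]
ft_force: [1.4, 0.2, 1.3]
grip_width: 0.002
grasp_force: 0.7
```

```bash
python3 l.py
```

```text
t 16.00 case_mm [-48.1  55.  235.3] tooly_case_deg 89.9 F [1.4 0.2 1.3] T [-0.02 -0.29 -0.01] w 0.002 g 0.7 j [-0.61  0.22  0.26  1.65 -0.06  1.28  1.19] tilt [-0. -0. -1.]
conf 0.76 466 zmax pct [205.2 231.2 235.9]
top [-63.7  78.8 234.2] ang 60.64268961896806
```

The hasp is at about 60°, with light contact. I'll push it over.

>>> carry_out --pt "0.06 0 0.01 0 -1" --pt "0.12 0 0.02 0 -1" --pt "0.17 0 0.03 0 -1" --pt "0.22 0 0.045 0 -1" --pt "0.27 0 0.055 0 -1" --pt "0.32 0 0.06 0 -1" --pt "0.37 0 0.065 0 -1" --pt "0.41 0 0.07 0 -1" --pt "0.45 0 0.08 0 -1" --pt "0.49 0 0.09 0 -1" --pt "0.53 0 0.1 0 -1" --pt "0.57 0 0.11 0 -1" --pt "0.6 0 0.11 0 -1" --pt "0.6 0 0.11 0 -1"

```text
clock: 17.85
position: [0.4523, 0.1763, 0.2187]
ee_rot: [0.02, 1.0, 0.0, 0.0]
ft_force: [-0.1, 0.3, -0.0]
grip_width: -0.001
grasp_force: 0.0
```

```bash
python3 - <<'E'
from h import *
st()
p=camera("scene");q=camera("top")
cv2.imwrite("pics/h.png",np.vstack([p["img"][130:330,150:550],q["img"][130:280,180:580]])[:,:,::-1])
E
```

```text
t 17.85 case_mm [-137.6   55.2  218.7] tooly_case_deg 89.9 F [-0.1  0.3 -0. ] T [ 0.02 -0.05  0.03] w -0.001 g 0.0 j [-0.67  0.04  0.21  1.88 -0.01  1.22  1.07] tilt [ 0.  0. -1.]
```

View pics/h.png

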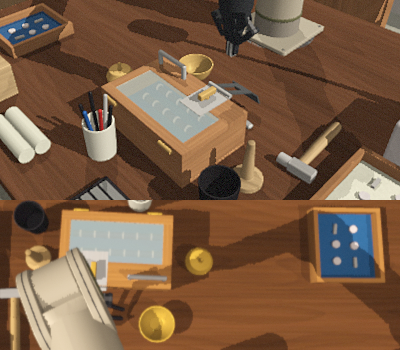

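The hasp has gone over and hangs in front (lip near (243,92) in the upper half), and the button is in line. Next, the handle.

>>> carry_out --pt "-0.1 -0.3 -0.05 0.3 -0.5" --pt "-0.3 -0.6 -0.05 0.6 0" --pt "-0.417 -0.934 -0.05 1 0" --pt "-0.417 -0.934 -0.05 1 0"

```text
clock: 18.45
position: [0.5102, 0.0291, 0.2263]
ee_rot: [0.283, 0.959, -0.001, 0.0]
ft_force: [-0.1, 1.3, -0.9]
grip_width: 0.496
grasp_force: 0.0
```

>>> carry_out --pt "0 0 0 0.35 0" --pt "0 0 0 0.7 0" --pt "0 0 0 1 0" --pt "0 0 0 1 0"

```text
clock: 18.95
position: [0.5093, 0.0344, 0.2261]
ee_rot: [0.516, 0.856, 0.0, -0.0]
ft_force: [-0.2, 0.5, -0.3]
grip_width: 0.503
grasp_force: 0.0
```

>>> carry_out --pt "0 0 0 0.35 0" --pt "0 0 0 0.7 0" --pt "0 0 0 1 0" --pt "0 0 0 1 0"

```text
clock: 19.45
position: [0.5093, 0.0341, 0.2261]
ee_rot: [0.72, 0.694, 0.0, -0.0]
ft_force: [0.2, 0.3, 0.1]
grip_width: 0.501
grasp_force: 0.0
```

```bash
python3 - <<'E'
from h import *
p=camera("scene");X=pts(p)
c=(X-C)@Rn.from_euler("z",YAW,degrees=True).as_matrix()*1e3
m=(abs(c[...,0]+75)<25)&(abs(c[...,1]+85)<50)&(c[...,2]>136)&(c[...,2]<150);q=c[m];print("handle",len(q),q.min(0),q.max(0),q.mean(0))
m=(c[...,0]<-125)&(c[...,0]>-240)&(abs(c[...,1]-55)<48)&(c[...,2]>18);q=c[m];print("hasp",len(q),q.min(0),q.max(0),q.mean(0))
go(-75,-85,142,0)
E
```

```text
handle 147 [ -79.51735815 -133.22011089  136.41242586] [-66.40942661 -35.13216911 148.2057517 ] [-71.36724015 -80.15115306 142.49675589]
hasp 287 [-215.71882326   11.28767899   27.69438638] [-125.65944978   97.49770456  101.69400763] [-178.87147975   61.01625176   70.0312732 ]
t 19.50 case_mm [-75.  -84.7 226.1] tooly_case_deg 0.3 F [-0.3 -0.4 -0. ] T [-0.05  0.03 -0.03] w 0.500 g 0.0 j [-0.56  0.09  0.43  1.82 -0.04  1.24 -0.15] tilt [-0.  0. -1.]
need [-0.002  0.     0.561] spin 0.01
```

The hasp hangs at its stop (z 28–102 mm in front), and the handle is centred below the tool. Descend and grip.

>>> carry_out --pt "0 0 0.2 0 0" --pt "0 0 0.4 0 0" --pt "0 0 0.56 0 0" --pt "0 0 0.56 0 0" --pt "0 0 0.56 0 -0.4" --pt "0 0 0.56 0 -0.6" --pt "0 0 0.56 0 -1" --pt "0 0 0.56 0 -1" --force 30

```text
clock: 20.5
position: [0.5101, 0.0338, 0.1432]
ee_rot: [0.721, 0.693, 0.001, 0.0]
ft_force: [-0.3, 0.0, 6.2]
grip_width: 0.122
grasp_force: 29.4
```

```bash
python3 - <<'E'
from h import *
o,R,ya=st()
c0=case(o["position"]);r=np.array([c0[0]-100,c0[2]-3-92]);print(r)
for d in range(0,110,5):
    t=np.radians(d);x=r[0]*np.cos(t)+r[1]*np.sin(t)-r[0];z=-r[0]*np.sin(t)+r[1]*np.cos(t)-r[1]
    print(d,"dx %.1f dz %.1f"%(x,z),"ty %.3f tz %.3f"%(x/150,-z/150))
E
```

```text
t 20.50 case_mm [-74.2 -84.9 143.2] tooly_case_deg -0.1 F [-0.3  0.   6.2] T [-0.   -0.05  0.01] w 0.122 g 29.4 j [-0.54  0.18  0.43  1.92 -0.08  1.06 -0.12] tilt [ 0.002  0.001 -1.   ]
[-174.21405867   48.1609084 ]
0 dx 0.0 dz 0.0 ty 0.000 tz -0.000
5 dx 4.9 dz 15.0 ty 0.032 tz -0.100
10 dx 11.0 dz 29.5 ty 0.073 tz -0.197
15 dx 18.4 dz 43.4 ty 0.123 tz -0.290
20 dx 27.0 dz 56.7 ty 0.180 tz -0.378
25 dx 36.7 dz 69.1 ty 0.245 tz -0.461
30 dx 47.4 dz 80.7 ty 0.316 tz -0.538
35 dx 59.1 dz 91.2 ty 0.394 tz -0.608
40 dx 71.7 dz 100.7 ty 0.478 tz -0.671
45 dx 85.1 dz 109.1 ty 0.567 tz -0.727
50 dx 99.1 dz 116.3 ty 0.661 tz -0.775
55 dx 113.7 dz 122.2 ty 0.758 tz -0.814
60 dx 128.8 dz 126.8 ty 0.859 tz -0.845
65 dx 144.2 dz 130.1 ty 0.962 tz -0.867
70 dx 159.9 dz 132.0 ty 1.066 tz -0.880
75 dx 175.6 dz 132.6 ty 1.171 tz -0.884
80 dx 191.4 dz 131.8 ty 1.276 tz -0.878
85 dx 207.0 dz 129.6 ty 1.380 tz -0.864
90 dx 222.4 dz 126.1 ty 1.482 tz -0.840
95 dx 237.4 dz 121.2 ty 1.583 tz -0.808
100 dx 251.9 dz 115.0 ty 1.679 tz -0.767
105 dx 265.8 dz 107.7 ty 1.772 tz -0.718
```

Gripped. I'll raise the lid along its arc.

>>> carry_out --pt "0 0.012 -0.04 0 -1" --pt "0 0.03 -0.1 0 -1" --pt "0 0.052 -0.15 0 -1" --pt "0 0.073 -0.197 0 -1" --pt "0 0.098 -0.243 0 -1" --pt "0 0.123 -0.29 0 -1" --pt "0 0.15 -0.335 0 -1" --pt "0 0.18 -0.378 0 -1" --pt "0 0.245 -0.461 0 -1" --pt "0 0.316 -0.538 0 -1" --pt "0 0.316 -0.538 0 -1"

```text
clock: 21.88
position: [0.5552, 0.032, 0.225]
ee_rot: [0.721, 0.693, -0.001, -0.002]
ft_force: [-21.0, 1.2, 17.4]
grip_width: 0.127
grasp_force: 31.3
```

```bash
cat > a.py <<'E'
from h import *
o,R,ya=st()
c0=case(o["position"]);v=np.array([c0[0]-100,c0[2]-3-92])
t0=np.arctan2(48.16,-174.2);a=np.degrees((t0-np.arctan2(v[1],v[0])));print("lid deg",a,"radius",np.hypot(*v))
r=np.array([-174.2,48.2])
P=lambda d:np.array([r[0]*np.cos(np.radians(d))+r[1]*np.sin(np.radians(d)),-r[0]*np.sin(np.radians(d))+r[1]*np.cos(np.radians(d))])
for d in range(int(round(a/5))*5,106,5):
    q=(P(d)-v)/150;print(d,"ty %.3f tz %.3f"%(q[0],-q[1]))
E
python3 a.py
```

```text
t 21.88 case_mm [-29.  -84.9 225. ] tooly_case_deg -0.1 F [-21.    1.2  17.4] T [0.35 4.66 0.01] w 0.127 g 31.3 j [-0.53  0.21  0.45  1.7  -0.09  1.26 -0.1 ] tilt [-0.004  0.001 -1.   ]
lid deg 29.75845111142268 radius 183.1791570694765
30 ty 0.015 tz 0.008
35 ty 0.093 tz -0.063
40 ty 0.177 tz -0.126
45 ty 0.266 tz -0.182
50 ty 0.360 tz -0.229
55 ty 0.457 tz -0.269
60 ty 0.558 tz -0.300
65 ty 0.661 tz -0.322
70 ty 0.765 tz -0.334
75 ty 0.870 tz -0.338
80 ty 0.975 tz -0.333
85 ty 1.079 tz -0.318
90 ty 1.182 tz -0.295
95 ty 1.282 tz -0.262
100 ty 1.378 tz -0.221
105 ty 1.471 tz -0.172
```

The radial preload suggests the effective hinge is slightly offset. I'll re-centre the arc from the measured points.

```bash
cat > a.py <<'E'
from h import *
import sys
o,R,ya=st();H=np.array([float(sys.argv[1]),float(sys.argv[2])])
c0=case(o["position"]);v=np.array([c0[0],c0[2]-3])-H
ph0=np.arctan2(47,-175);a=np.degrees(ph0-np.arctan2(v[1],v[0]));r=181.2;print("lid deg",a,"radius",np.hypot(*v))
for d in range(int(a//5)*5+5,107,5):
    ph=ph0-np.radians(d);q=(r*np.array([np.cos(ph),np.sin(ph)])-v)/150;print(d,"ty %.3f tz %.3f"%(q[0],-q[1]))
E
python3 a.py 101.6 96.5
```

```text
t 21.88 case_mm [-29.  -84.9 225. ] tooly_case_deg -0.1 F [-21.    1.2  17.4] T [0.35 4.66 0.01] w 0.127 g 31.3 j [-0.53  0.21  0.45  1.7  -0.09  1.26 -0.1 ] tilt [-0.004  0.001 -1.   ]
lid deg 28.817514995726743 radius 181.16372702767978
30 ty 0.017 tz -0.018
35 ty 0.095 tz -0.089
40 ty 0.179 tz -0.153
45 ty 0.268 tz -0.210
50 ty 0.361 tz -0.258
55 ty 0.458 tz -0.299
60 ty 0.559 tz -0.330
65 ty 0.662 tz -0.353
70 ty 0.766 tz -0.367
75 ty 0.872 tz -0.371
80 ty 0.977 tz -0.367
85 ty 1.081 tz -0.353
90 ty 1.184 tz -0.330
95 ty 1.285 tz -0.298
100 ty 1.382 tz -0.258
105 ty 1.476 tz -0.209
```

>>> carry_out --pt "0 0.0 -0.025 0 -1" --pt "0 0.04 -0.06 0 -1" --pt "0 0.08 -0.096 0 -1" --pt "0 0.122 -0.13 0 -1" --pt "0 0.164 -0.16 0 -1" --pt "0 0.208 -0.19 0 -1" --pt "0 0.253 -0.217 0 -1" --pt "0 0.3 -0.243 0 -1" --pt "0 0.346 -0.265 0 -1" --pt "0 0.395 -0.287 0 -1" --pt "0 0.443 -0.306 0 -1" --pt "0 0.443 -0.306 0 -1"

```text
clock: 23.38
position: [0.6237, 0.0293, 0.272]
ee_rot: [0.721, 0.693, 0.001, 0.0]
ft_force: [-10.1, 2.2, 11.3]
grip_width: 0.126
grasp_force: 30.8
```

```bash
python3 a.py 101.6 96.5
```

```text
t 23.38 case_mm [ 39.5 -84.9 272. ] tooly_case_deg -0.1 F [-10.1   2.2  11.3] T [ 0.5   2.32 -0.02] w 0.126 g 30.8 j [-0.48  0.33  0.46  1.46 -0.15  1.38 -0.05] tilt [ 0.002  0.001 -1.   ]
lid deg 55.16241777476244 radius 183.35132912662877
60 ty 0.102 tz -0.017
65 ty 0.205 tz -0.040
70 ty 0.310 tz -0.053
75 ty 0.415 tz -0.058
80 ty 0.520 tz -0.053
85 ty 0.625 tz -0.039
90 ty 0.727 tz -0.017
95 ty 0.828 tz 0.015
100 ty 0.925 tz 0.056
105 ty 1.019 tz 0.104
```

>>> carry_out --pt "0 0.045 -0.025 0 -1" --pt "0 0.095 -0.037 0 -1" --pt "0 0.145 -0.05 0 -1" --pt "0 0.195 -0.06 0 -1" --pt "0 0.25 -0.068 0 -1" --pt "0 0.302 -0.073 0 -1" --pt "0 0.355 -0.077 0 -1" --pt "0 0.408 -0.078 0 -1" --pt "0 0.408 -0.078 0 -1"

```text
clock: 24.5
position: [0.6857, 0.0269, 0.2835]
ee_rot: [0.721, 0.693, 0.002, 0.001]
ft_force: [-1.6, 2.3, 5.2]
grip_width: 0.125
grasp_force: 30.7
```

```bash
python3 a.py 101.6 96.5; python3 - <<'E'
from h import *
p=camera("scene");u,v=map(int,proj(p,w(90,-20,250)))
print(u,v);save(p,"k0.png")
im=p["img"][max(0,v-110):v+110,max(0,u-140):u+150];cv2.imwrite("pics/k.png",cv2.resize(im,None,fx=2.5,fy=2.5)[:,:,::-1])
E
```

```text
t 24.50 case_mm [101.5 -84.9 283.5] tooly_case_deg -0.0 F [-1.6  2.3  5.2] T [0.43 0.57 0.05] w 0.125 g 30.7 j [-0.41  0.48  0.46  1.25 -0.21  1.45 -0.01] tilt [ 0.004  0.001 -1.   ]
lid deg 74.94420731130687 radius 183.9655409202707
75 ty 0.001 tz 0.018
80 ty 0.106 tz 0.023
85 ty 0.211 tz 0.037
90 ty 0.314 tz 0.060
95 ty 0.414 tz 0.092
100 ty 0.512 tz 0.132
105 ty 0.605 tz 0.181
281 188
```

View pics/k.png

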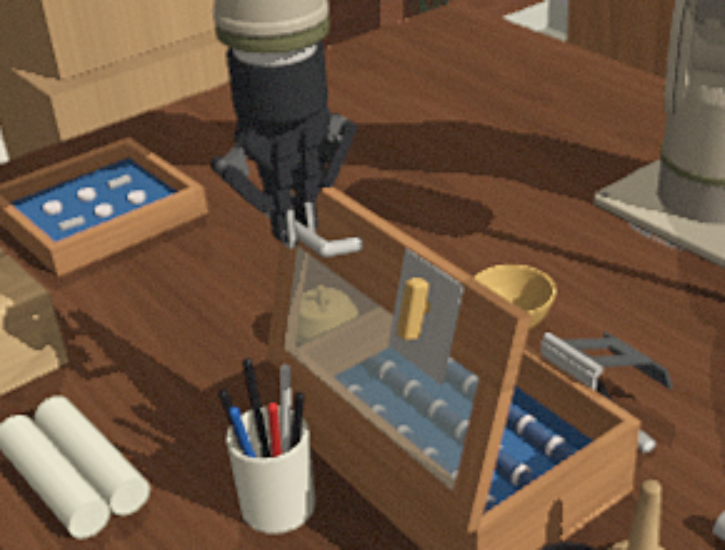

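The lid is at about 75° and the handle pinch is good. The knuckle would come close to the lid's edge near upright, so I'll release (the hinge holds) and push the rest of the way from the wooden front board's underside.

>>> carry_out --pt "0 0 0 0 -0.45" --pt "0 0 0 0 -0.45" --pt "0 0 0 0 -0.45" --pt "0 0 -0.1 0 -0.45" --pt "0 0 -0.25 0 -0.45" --pt "0 0 -0.4 0 -0.45" --pt "0 0 -0.4 0 -0.45"

```text
clock: 25.42
position: [0.685, 0.0263, 0.3434]
ee_rot: [0.721, 0.693, 0.002, 0.001]
ft_force: [-1.1, -0.4, -0.3]
grip_width: 0.278
grasp_force: 0.0
```

```bash
python3 - <<'E'
from h import *
go(0,-60,340,90)
p=camera("scene");X=pts(p)
c=(X-C)@Rn.from_euler("z",YAW,degrees=True).as_matrix()*1e3
m=(c[...,2]>240)&(c[...,2]<300)&(c[...,1]>-20)&(c[...,1]<150)&(abs(c[...,0]-60)<80);q=c[m];print(len(q),q.mean(0));f=np.polyfit(q[:,2],q[:,0],1);print("lean dx/dz",f[0],"lid deg",90+np.degrees(np.arctan(f[0])),"zmax",q[:,2].max(),"x at top",np.polyval(f,q[:,2].max()))
E
```

```text
t 25.43 case_mm [100.8 -85.5 343.4] tooly_case_deg -0.1 F [-1.1 -0.4 -0.3] T [-0.03  0.   -0.02] w 0.278 g 0.0 j [-0.41  0.47  0.47  1.15 -0.21  1.57 -0.02] tilt [ 0.004  0.    -1.   ]
need [ 0.169 -0.673  0.02 ] spin 2.997
1864 [ 67.74274965  74.94906976 268.38639081]
lean dx/dz -0.39417919867252854 lid deg 68.48667265726104 zmax 290.3464265121073 x at top 59.08656037150932
```

>>> carry_out --pt "0.1 -0.3 0 -0.35 -1" --pt "0.17 -0.6 0 -0.7 -1" --pt "0.17 -0.75 0 -1 -1" --pt "0.17 -0.75 0 -1 -1"

```text
clock: 25.98
position: [0.5717, 0.0569, 0.3407]
ee_rot: [0.517, 0.856, 0.0, -0.0]
ft_force: [0.6, 0.0, -0.0]
grip_width: 0.003
grasp_force: 0.0
```

>>> carry_out --pt "0 0 0 -0.35 -1" --pt "0 0 0.1 -0.7 -1" --pt "0 0 0.2 -1 -1" --pt "0 0 0.2 -1 -1"

```text
clock: 26.48
position: [0.5728, 0.0563, 0.3088]
ee_rot: [0.28, 0.96, -0.001, -0.001]
ft_force: [-0.3, -0.8, 0.6]
grip_width: 0.004
grasp_force: 0.0
```

>>> carry_out --pt "0 0 0.1 -0.35 -1" --pt "0 0 0.2 -0.7 -1" --pt "0 0 0.26 -1 -1" --pt "0 0 0.26 -1 -1"

```text
clock: 26.98
position: [0.573, 0.0564, 0.2712]
ee_rot: [0.023, 1.0, -0.0, -0.0]
ft_force: [1.3, -0.4, 0.6]
grip_width: -0.001
grasp_force: 0.0
```

```bash
python3 -c "
from h import *
go(50,-60,272,90)"
```

```text
t 26.98 case_mm [-12.2 -59.8 271.2] tooly_case_deg 89.6 F [ 1.3 -0.4  0.6] T [ 0.04  0.02 -0.06] w -0.001 g 0.0 j [-0.42  0.21  0.28  1.58 -0.06  1.35  1.4 ] tilt [-0.001 -0.    -1.   ]
need [-0.415  0.002 -0.006] spin -0.013
```

>>> carry_out --pt "-0.1 0 0 0 -1" --pt "-0.2 0 0 0 -1" --pt "-0.26 0 0 0 -1" --pt "-0.32 0 0 0 -1" --pt "-0.38 0 0 0 -1" --pt "-0.44 0 0 0 -1" --pt "-0.5 0 0 0 -1" --pt "-0.56 0 0 0 -1" --pt "-0.62 0 0 0 -1" --pt "-0.68 0 0 0 -1" --pt "-0.74 0 0 0 -1" --pt "-0.78 0 0 0 -1" --pt "-0.82 0 0 0 -1" --pt "-0.85 0 0 0 -1" --pt "-0.87 0 0 0 -1" --pt "-0.87 0 0 0 -1"

```text
clock: 28.98
position: [0.7033, 0.0513, 0.2708]
ee_rot: [0.02, 1.0, -0.0, -0.0]
ft_force: [-3.0, 0.8, -1.3]
grip_width: 0.001
grasp_force: 1.1
```

```bash
cat > m.py <<'E'
from h import *
st()
p=camera("scene");X=pts(p)
c=(X-C)@Rn.from_euler("z",YAW,degrees=True).as_matrix()*1e3
m=(c[...,2]>235)&(c[...,2]<300)&(c[...,1]>-10)&(c[...,1]<140)&(abs(c[...,0]-125)<60);q=c[m];f=np.polyfit(q[:,2],q[:,0],1)
print(len(q),"lean",f[0],"deg",90+np.degrees(np.arctan(f[0])),"x@250",np.polyval(f,250),"zmax",q[:,2].max())
save(p,"z.png")
E
python3 m.py
```

```text
t 28.98 case_mm [118.2 -59.8 270.8] tooly_case_deg 89.9 F [-3.   0.8 -1.3] T [ 0.09  0.54 -0.02] w 0.001 g 1.1 j [-0.33  0.52  0.3   1.2  -0.15  1.45  1.48] tilt [-0.001 -0.    -1.   ]
1258 lean -0.07865606831577415 deg 85.50259880637348 x@250 148.60769747917027 zmax 291.07033387192865
```

>>> carry_out --pt "0.1 0 0 0 -1" --pt "0.4 0 0 0 -1" --pt "0.8 0 -0.2 0 -1" --pt "0.95 0 -0.5 0 -1" --pt "0.95 0 -0.5 0 -1"

```text
clock: 29.65
position: [0.5613, 0.0569, 0.3519]
ee_rot: [0.02, 1.0, 0.001, 0.005]
ft_force: [0.7, 0.3, -0.4]
grip_width: 0.001
grasp_force: 0.0
```

```bash
python3 m.py; python3 -c "
import cv2
im=cv2.imread('pics/z.png')[100:310,180:460];cv2.imwrite('pics/z2.png',cv2.resize(im,None,fx=2.5,fy=2.5))"
```

```text
t 29.65 case_mm [-23.9 -59.8 351.9] tooly_case_deg 89.9 F [ 0.7  0.3 -0.4] T [ 0.01  0.01 -0.08] w 0.001 g 0.0 j [-0.44  0.15  0.29  1.49 -0.04  1.5   1.39] tilt [ 0.01   0.003 -1.   ]
1252 lean -0.08032277398948237 deg 85.40770323114747 x@250 148.57639882726323 zmax 291.5420765629446
```

View pics/z2.png

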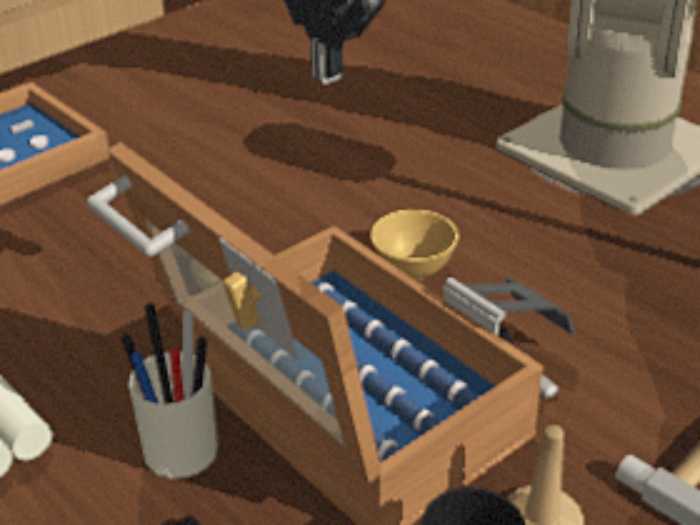

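```bash
python3 - <<'E'
from h import *
p=camera("scene");X=pts(p)
c=(X-C)@Rn.from_euler("z",YAW,degrees=True).as_matrix()*1e3
for lo in range(110,300,20):
    m=(c[...,2]>lo)&(c[...,2]<lo+20)&(abs(c[...,1]-135)<12)&(abs(c[...,0]-110)<80);q=c[m]
    if len(q): print(lo,len(q),"x min/med/max",np.percentile(q[:,0],[5,50,95]).round(1))
m=(abs(c[...,1]+85)<45)&(c[...,0]>140)&(c[...,0]<230)&(c[...,2]>225)&(c[...,2]<300);q=c[m];k=q[q[:,0]>q[:,0].max()-12]
print("handle",k.mean(0),"lid deg",np.degrees(np.arctan2(47,-175)-np.arctan2(k[:,2].mean()-92,k[:,0].mean()-100)))
print(manip.get_obs()["ft_force"])
E
```

```text
110 33 x min/med/max [116.1 117.8 119.9]
130 38 x min/med/max [120.3 121.8 123.5]
150 38 x min/med/max [123.9 125.5 127.6]
170 40 x min/med/max [127.4 129.1 131.1]
190 45 x min/med/max [130.9 133.1 135.1]
210 46 x min/med/max [135.3 136.9 138.9]
230 48 x min/med/max [138.4 140.4 142.7]
250 55 x min/med/max [142.4 144.3 146.3]
270 122 x min/med/max [136.8 146.5 149.5]
handle [181.71638271 -84.74835681 259.32414162] lid deg 100.99631787399484
[ 0.81630113 -0.06634837 -0.38457141]
```

The lid leans 10–11° past upright (about 1.75 rad), the hasp hangs in front, and the robot is clear. Handing in.

```bash
python3 -c "
from h import *
print(ticket.hand_in())"
```

```text
the job is handed in; nothing more can be done
None
```

I handed the job in at about 30 s of the 72 s allowed; the hand-in returned no verdict. My last measurements had the turn-button at its stop along the slot, the hasp hanging in front, the lid standing by itself at about 1.75 rad, and the robot touching nothing.

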